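Hold the cast pump foot over the inspection mirror

TASK

Lift the cast pump foot (the oblong plate with an upright web) straight up out of its open mould and carry it level to the inspection mirror. Finish while still holding it there, steady and level, centred over the glass, its length along the mirror's length and its underside about 100 mm above the glass, so that the whole underside shows in it. Touch neither the mirror nor the other casting, and leave everything else on the bench where it is.

Things in the scene. Friction and masses are not known exactly. Their poses are not given: they have to be found in the camera images.
- foot: The cast aluminium pump foot, about 0.22 kg (0.15 to 0.31): an oblong plate 96 mm (x) by 56 mm (y) by 8 mm thick with an upright web along its middle and, on the +x end, a round boss 16 mm across, 12 mm high. Origin: centre of the plate's underside, z up. It lies loose in its mould's cavity, the plate's top 2 mm below the rim, about 3 mm of play all round.
- foot_web (a point): Middle of the web's top edge, 46 mm above the foot's underside, axes as the foot's. The web is 64 mm long (x), 12 mm thick (y) and rises from the plate at 8 mm; at both its ends a horn of the same thickness, 12 mm long, rises 12 mm higher than this point. Grip the web here from above, across its 12 mm; the foot's balance point is within 3 mm of below this point.
- foot_mould: The open mould in which the foot lies: a fixed dark steel block 130 mm (x) by 96 mm (y) by 22 mm high with an oblong cavity 102 by 62 mm, 10 mm deep. Origin: centre of its underside, on the bench, z up. The other mould differs only in its round cavity; the two moulds and the mirror swap left, middle and right places from run to run.
- mirror: The inspection mirror, fixed, lying face up on the bench: a flat oblong glass 138 by 98 mm in a black frame 150 mm (x, its length) by 110 mm (y); the glass is the top, 20 mm above the origin, which is the centre of the underside, on the bench, z up. The foot may point either way along it.
- flange: The other casting, to be left alone: a loose aluminium flange ring 72 mm across, 9 mm thick, with a neck 42 mm across, 33 mm high in all, lying in the round cavity of the other mould (a fixed block of the same outer size, centred on the flange). Origin: centre of its underside, 12 mm above the bench.
- screwdriver: Bystander: loose yellow-handled screwdriver lying on the bench, pointing roughly away from the robot, between the left and middle places; under 35 mm high.
- wrench: Bystander: loose flat steel wrench lying on the bench, pointing roughly away from the robot, between the middle and right places; under 15 mm high.
- bearing: Bystander: loose steel bearing ring 48 mm across, 14 mm high, on the bench at the back of the work area. Origin: centre of its underside.
- jar: Bystander: loose clear jar 64 mm across, 75 mm high, standing at the back of the work area. Origin: centre of its underside.
Not all that is in view belongs to the job. What is shaped like the foot but blue or purple is not meant.

How it is judged:
By the outcome, as a careful person would: the job done as asked, in the order asked, and still so for the second after the job is handed in, while the arm keeps its last pose, push and grip.
It also fails if it takes over 45 s, if anything falls off the work surface, if the arm or the gripper's body presses on something with over 40 N, if the wrist force passes 120 N, or if a joint passes its speed limit or range.

ROBOT

A 7-joint arm with a two-finger parallel gripper is mounted at the origin on the work surface. World frame = base frame: x ahead of the robot, y to its left, z up, the work surface at z = 0. Lengths are in m, angles in rad, forces in N, time in s.
With the tool pointing down it reaches from about 0.425 to 0.825 m from the base axis. Payload 3.6 kg.
Tool frame: the origin (TCP) lies on the centre line of the jaws, within the pads' length; the fingertips stand 17 mm ahead of it and the grasp point (between the pads) lies 2 mm behind it; z points along the fingers, x is the direction in which the jaws open and shut, and the axes are right-handed (so a half turn about z gives the same grasp; the last joint's range is limited). The gripper opens to 85 mm and grips with 20 to 120 N. Pads are 22 mm wide; open, the fingers measure 114 mm over their backs; the gripper's body (76 mm by 85 mm) begins 54 mm behind the grasp point. The pads swing forward as they close: fully open they stand 13 mm farther back than shut.
Start: joints at [-1.181, 0.615, -0.013, 1.423, 0.008, 1.103, -0.04], TCP at [0.263, 0.595, 0.248] pointing down, gripper open.
Joint ranges: [-3.12, 3.12], [-0.3, 2.06], [-1.34, 1.32], [0.26, 2.42], [-1.36, 4.5], [0.01, 1.98], [-2.84, 2.84]. Speed limits (rad/s): [2.79, 2.79, 3.14, 3.14, 3.14, 3.14, 3.14].

INTERFACE

Orientations are given as a unit quaternion [x, y, z, w].
In Python, from workcell import r, inverse_kinematics, vision, ticket gives the robot as it stands. Calls block until the motion is done:
- r.move_ptp(position, orientation): joint-space move of the TCP to a pose.
- r.movel(position, speed=0.15, rot=None): straight line of the TCP; rot=None keeps the orientation; speed is the mean speed in m/s.
- r.set_joints(angles): joint-space move.
- r.open_jaws() and r.close_gripper(): open the fingers fully, or close them until they stop; the grip force is fixed at half the most.
- r.hold(seconds).
- inverse_kinematics(position, orientation): joint angles nearest the present ones, or None.
- r.sense(): the state.
- vision.snapshot(name): name is "side" or "top"; returns a dict with "image" (384x512x3 uint8, red, green, blue), "mtx" (3x3 intrinsics, pixels), "R" (3x3) and "t" (3): a world point X has camera coordinates R X + t. Camera axes: x right, y down, z forward; pixel columns grow to the right and rows downward; lengths in m; the calibration is good to about 2 mm. A picture is of the moment at which its call begins. There is no depth.
A pose or a line that the arm cannot do raises r.MotionError and nothing moves.
- ticket.sign_off(): hands the job in, once; it reports no verdict.
The state is a dict: "t": time; "joint_pos": joint angles; "qvel": joint speeds; "effort": joint torques, N m; "position": TCP position; "tool_rot": TCP orientation; "force": force on the tool from outside, world axes, zero at the start; "ft_torque": the same for the moment, N m; "gripper_width": opening from 0.0 (shut) to 1.0 (fully open).
Only numpy, scipy, OpenCV 4.12 (cv2) and the standard library are available. Lean on these libraries where they do the work, as an engineer would, in place of code of your own. Each camera call takes 0.05 s, during which the arm holds its last target. There are 200 camera calls.

## Working session

There is one attempt and no reset: what is moved stays moved. The work goes in short steps, each a Python script; the robot and the scene stay as the last script left them, time stands still between calls to the robot, and variables do not carry over. Pictures are saved under pics/ and viewed, about 8 in all and at most 12, crops included, and the job is handed in when it is done.

```bash
ls; mkdir -p pics; python3 - <<'E'
from workcell import r,vision
import cv2,numpy as np,pickle
d={}
for n in("top","side"):
    s=vision.snapshot(n);d[n]=s
    cv2.imwrite(f"pics/{n}0.png",cv2.resize(s["image"][:,:,::-1],None,fx=1.5,fy=1.5,interpolation=cv2.INTER_CUBIC))
    print(n,s["mtx"].tolist(),np.round(s["R"],3).tolist(),s["t"])
    print(-s["R"].T@s["t"])
pickle.dump(d,open("s0.pkl","wb"))
print(r.sense())
E
```

```text
pics
top [[372.36901702238595, 0.0, 253.70374161036685], [0.0, 372.36901702238595, 194.90209519106068], [0.0, 0.0, 1.0]] [[-0.01, -1.0, 0.029], [-0.983, 0.005, -0.183], [0.183, -0.03, -0.983]] [-0.0092874   0.52631379  0.80172577]
[0.370482   0.01257648 0.88455729]
side [[408.3143078922109, 0.0, 256.1119620508734], [0.0, 408.3143078922109, 195.04989439767763], [0.0, 0.0, 1.0]] [[0.714, -0.7, -0.019], [-0.491, -0.481, -0.727], [0.499, 0.528, -0.687]] [-0.37448175  0.31753306  0.63519377]
[ 0.10618859 -0.44508976  0.65966206]
{'t': 0.1, 'joint_pos': array([-1.18149372,  0.61584127, -0.01261594,  1.42472778,  0.00810603,
        1.10344902, -0.04043306]), 'qvel': array([-0.0007139 , -0.00307825, -0.00196181, -0.00499297,  0.0005944 ,
       -0.00195454,  0.00067259]), 'effort': array([ 1.29975193e-03, -4.70381820e+01,  2.60272147e-01, -1.71571845e+01,
        1.00525728e-02,  5.89657371e-03,  3.86969646e-06]), 'position': array([0.26227677, 0.59401918, 0.2472454 ]), 'tool_rot': array([ 8.37821775e-01,  5.45942545e-01, -9.84841720e-04,  6.63642550e-04]), 'force': array([-0.50036262,  0.08411562, -0.01500141]), 'ft_torque': array([-0.0022049 ,  0.01317146,  0.01946243]), 'gripper_width': 1.0017630287947978}
```

View pics/top0.png

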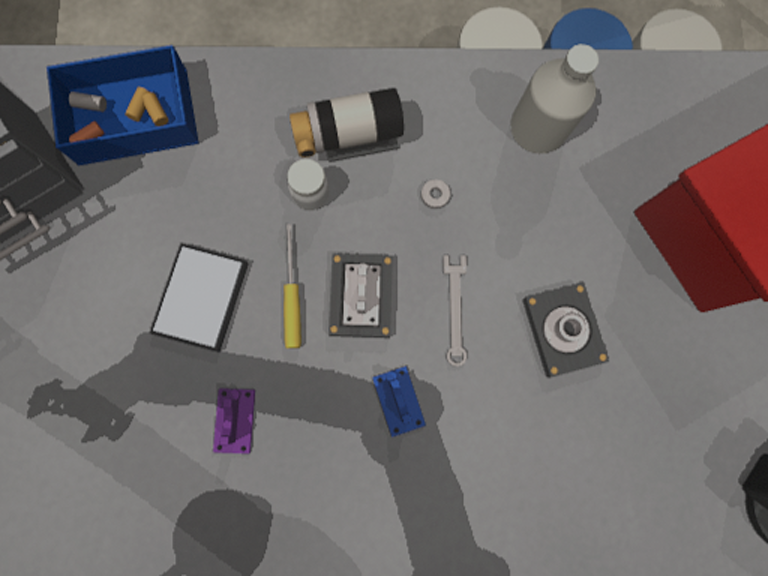

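View pics/side0.png

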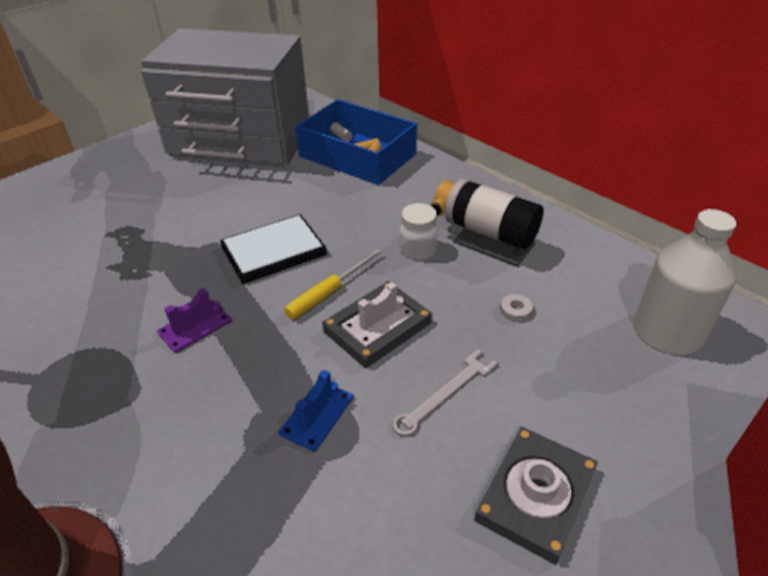

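The top view (1.5x pixels) shows three foot-shaped things: aluminium in the dark mould with an oblong cavity at (363,294), blue at (399,401) and purple at (235,420). The aluminium one is meant, because it is grey and lies in the mould. The mirror is on the left at (200,297), and the flange in the other mould is at (566,329). Next I'll measure and confirm in a crop.

```bash
cat > h.py <<'E'
import numpy as np,cv2
def ray(s,uv):
    d=s["R"].T@np.linalg.inv(s["mtx"])@np.array([uv[0],uv[1],1.]);return -s["R"].T@s["t"],d
def plane(s,uv,z):
    c,d=ray(s,uv);return c+d*(z-c[2])/d[2]
def proj(s,X):
    p=s["mtx"]@(s["R"]@np.asarray(X,float)+s["t"]);return p[:2]/p[2]
def tri(sa,ua,sb,ub):
    (c1,d1),(c2,d2)=ray(sa,ua),ray(sb,ub)
    k=np.linalg.lstsq(np.c_[d1,-d2],c2-c1,rcond=None)[0];p,q=c1+k[0]*d1,c2+k[1]*d2
    return (p+q)/2,np.linalg.norm(p-q)
def rect(P):
    P=np.asarray(P)[:,:2];(c,wh,a)=cv2.minAreaRect((P*1000).astype(np.float32))
    if wh[0]<wh[1]: wh=wh[::-1];a+=90
    return np.array(c)/1000,np.round(wh,1),(a+90)%180-90
def blobs(m,amin=4):
    n,l,st,c=cv2.connectedComponentsWithStats(m.astype(np.uint8));return [(c[i],st[i,4],l==i) for i in range(1,n) if st[i,4]>=amin]
E
python3 - <<'E'
from h import *;import pickle
d=pickle.load(open("s0.pkl","rb"))
roi={"top":dict(mir=(95,155,170,240),mould=(215,165,268,228)),"side":dict(mir=(140,140,222,190),mould=(210,185,292,245))}
for n,s in d.items():
    im=s["image"];hsv=cv2.cvtColor(im,cv2.COLOR_RGB2HSV)
    x0,y0,x1,y1=roi[n]["mir"];R=np.zeros(im.shape[:2],bool);R[y0:y1,x0:x1]=1
    for nm,m in(("glass",R&(hsv[...,2]>155)),("frame+glass",R&((hsv[...,2]>155)|(hsv[...,2]<45)))):
        b=max(blobs(m),key=lambda b:b[1]);ys,xs=np.nonzero(b[2])
        print(n,nm,b[1],rect([plane(s,(x,y),.02) for x,y in zip(xs,ys)]))
    x0,y0,x1,y1=roi[n]["mould"];R[:]=0;R[y0:y1,x0:x1]=1
    o=[b for b in blobs(R&(hsv[...,1]>110)&(hsv[...,0]<25)&(hsv[...,2]>90))]
    P=[plane(s,b[0],.022) for b in o]
    print(n,"dots",[(np.round(b[0],1).tolist(),int(b[1])) for b in o],np.round(P,4).tolist(),rect(P) if len(P)>2 else "",np.mean(P,0))
    m=R&(hsv[...,2]>110)&(hsv[...,1]<60)
    c=cv2.resize(im[y0-5:y1+5,x0-5:x1+5,::-1],None,fx=6,fy=6,interpolation=cv2.INTER_CUBIC);cv2.imwrite(f"pics/c_{n}.png",c);print("crop origin",x0-5,y0-5)
a=[cv2.imread(f"pics/c_{n}.png") for n in d];H=max(x.shape[0] for x in a)
cv2.imwrite("pics/crop.png",cv2.resize(np.hstack([cv2.copyMakeBorder(x,0,H-x.shape[0],0,0,cv2.BORDER_CONSTANT) for x in a]),None,fx=.85,fy=.85)); print([x.shape for x in a])
E
```

```text
top glass 2412 (array([0.52858936, 0.27178021]), array([136.9,  96.9]), -15.767936706542969)
top frame+glass 2708 (array([0.5265022 , 0.26825986]), array([146.9, 110.9]), -15.610160827636719)
top dots [([224.3, 172.2], 12), ([257.9, 173.3], 12), ([222.2, 219.0], 12), ([256.4, 220.2], 12)] [[0.5864, 0.0552, 0.022], [0.5835, -0.0247, 0.022], [0.4746, 0.0598, 0.022], [0.4712, -0.0198, 0.022]] (array([0.52905676, 0.0176601 ]), array([112.4,  80. ]), -2.4926528930664062) [0.52891082 0.01759174 0.022     ]
crop origin 210 160
side glass 1319 (array([0.52582996, 0.27100439]), array([136.4,  98. ]), -15.816261291503906)
side frame+glass 1768 (array([0.5194881 , 0.25884119]), array([149.4, 124.8]), -15.816261291503906)
side dots [([216.7, 186.2], 6), ([217.6, 192.7], 138), ([282.3, 208.0], 13), ([219.7, 213.9], 14), ([243.9, 234.4], 17)] [[0.5264, 0.1329, 0.022], [0.5133, 0.1143, 0.022], [0.581, -0.0252, 0.022], [0.4727, 0.0596, 0.022], [0.4692, -0.0209, 0.022]] (array([0.50439102, 0.03684773]), array([167.2, 104.3]), -70.94738388061523) [0.51250238 0.05214215 0.022     ]
crop origin 205 180
[(438, 378, 3), (420, 552, 3)]
```

View pics/crop.png

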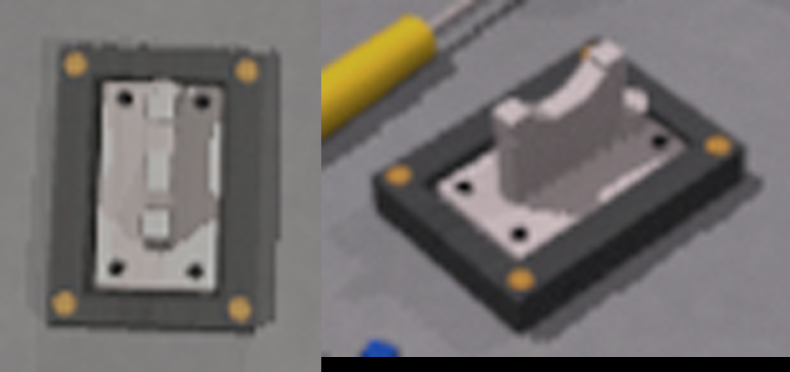

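The crop confirms it: grey foot with web, horns and boss, the boss at the far end, in the oblong-cavity mould. It has four dark plate holes, at about (125,98), (202,102), (117,267) and (195,271) in the left crop. I'll locate the foot from these and from the horn tops.

```bash
python3 - <<'E'
from h import *;import pickle
d=pickle.load(open("s0.pkl","rb"))
s=d["top"];g=s["image"].min(2).astype(float)
def cent(s,u,v,w=3):
    g=s["image"].min(2).astype(float);u,v=int(round(u)),int(round(v));p=g[v-w:v+w+1,u-w:u+w+1];k=np.clip(np.median(p)-25-p,0,None)
    y,x=np.mgrid[v-w:v+w+1,u-w:u+w+1];return np.array([(k*x).sum(),(k*y).sum()])/k.sum()
for n,o,pts in(("top",(210,160,0),[(125,98),(202,102),(117,267),(195,271)]),("side",(205,180,321),[(464,187),(519,233),(660,141)])):
    s=d[n];U=[cent(s,o[0]+(a-o[2])/5.1-.5,o[1]+b/5.1-.5,2) for a,b in pts]
    P=np.array([plane(s,u,.020) for u in U]);print(n,np.round(U,1).tolist(),np.round(P[:,:2],4).tolist(),P.mean(0)[:2])
    if n=="top":
        for i,j in((2,0),(3,1)): v=P[i]-P[j];print(np.degrees(np.arctan2(-v[1],-v[0])),np.linalg.norm(v))
# near and far horn top centres (top crop / side crop), z=.070
for nm,a,b in(("far",(162,106),(607,53)),("near",(154,222),(511,110))):
    ua=(210+a[0]/5.1-.5,160+a[1]/5.1-.5);ub=(205+(b[0]-321)/5.1-.5,180+b[1]/5.1-.5)
    print(nm,tri(d["top"],ua,d["side"],ub),plane(d["top"],ua,.07),plane(d["side"],ub,.07))
E
```

```text
top [[234.2, 178.8], [249.2, 179.5], [232.4, 212.2], [247.9, 212.8]] [[0.5707, 0.0319], [0.5688, -0.0039], [0.4908, 0.0361], [0.4891, -0.0001]] [0.52987373 0.01598455]
-3.0273869078056204 0.08007745953676404
-2.7446910499486266 0.07981672023331027
side [[232.6, 216.3], [243.3, 225.4], [270.9, 207.2]] [[0.4886, 0.0357], [0.4866, -0.0004], [0.5668, -0.0041]] [0.51399604 0.01039426]
far (array([0.55576754, 0.01532336, 0.0668834 ]), np.float64(0.0015689590159155165)) [0.55572796 0.01487951 0.07      ] [0.55266252 0.01322486 0.07      ]
near (array([0.5039993 , 0.01898878, 0.06692596]), np.float64(0.0014699967290115216)) [0.50412123 0.01856903 0.07      ] [0.50126424 0.016902   0.07      ]
```

```bash
cat >> h.py <<'E'
from scipy.spatial.transform import Rotation as Ro
def quat(yaw,sgn):  # yaw of foot (deg), tool x along sgn*foot y, z down
    a=np.radians(yaw);x=sgn*np.array([-np.sin(a),np.cos(a),0]);z=np.array([0,0,-1.]);return Ro.from_matrix(np.c_[x,np.cross(z,x),z]).as_quat()
F=np.array([.5288,.0160]);FY=-2.9;M=np.array([.5272,.2714]);MY=-15.8
E
python3 - <<'E'
from h import *;from workcell import r,inverse_kinematics as ik,vision
q0=r.sense()["joint_pos"];best=None
for sg in(1,-1):
    a=[ik([*F,.16],quat(FY,sg)),ik([*F,.046],quat(FY,sg)),ik([*M,.153],quat(MY,sg))]
    print(sg,[None if x is None else np.round(x,2).tolist() for x in a])
    if all(x is not None for x in a):
        c=max(abs(x[6]) for x in a)
        if best is None or c<best[0]: best=(c,sg)
sg=best[1];print("sg",sg);open("sg","w").write(str(sg))
r.move_ptp([*F,.16],quat(FY,sg));print(r.sense()["t"],r.sense()["position"],r.sense()["force"])
r.movel([*F,.075],.1);
s=vision.snapshot("side");cv2.imwrite("pics/side1.png",cv2.resize(s["image"][140:260,180:320,::-1],None,fx=5,fy=5,interpolation=cv2.INTER_CUBIC))
st=r.sense();print(st["t"],st["position"],st["force"])
E
```

```text
1 [[-0.05, 0.54, -0.03, 1.88, 0.02, 0.72, 1.43], [-0.01, 0.72, -0.09, 1.96, 0.13, 0.47, 1.32], [-0.49, 0.63, -0.04, 1.71, 0.03, 0.81, 0.75]]
-1 [[-0.5, 0.62, 0.67, 1.89, -0.53, 0.81, -1.17], [-0.42, 0.79, 0.55, 1.97, -0.74, 0.59, -0.98], [-0.93, 0.73, 0.72, 1.72, -0.59, 0.92, -1.82]]
sg 1
2.3917 [0.5290488  0.01730162 0.16011627] [-0.21563302  0.28465696 -0.91755762]
3.4417 [0.52938078 0.01604943 0.0756729 ] [ 0.3096182  -0.003793   -0.09093551]
```

View pics/side1.png

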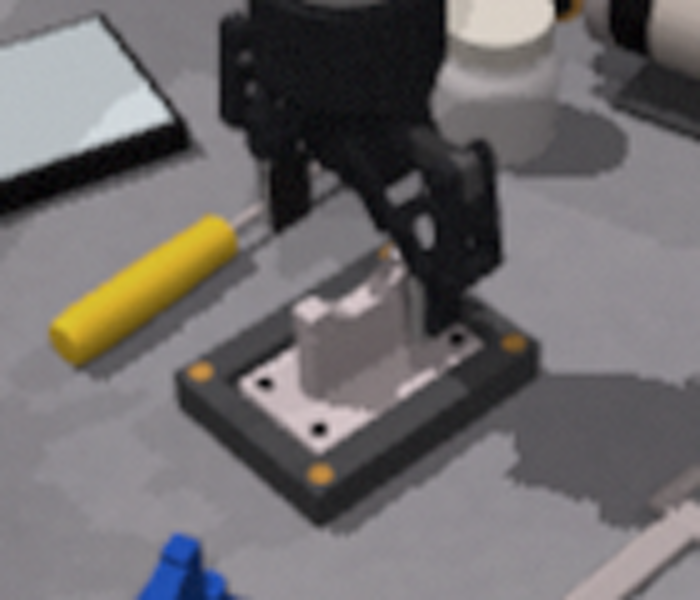

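The open fingers straddle the web at (370,340), and nothing else is near them. I'll descend, grip and lift.

```bash
python3 - <<'E'
from h import *;from workcell import r,vision
def p(l): s=r.sense();print(l,round(s["t"],2),np.round(s["position"],4),np.round(s["force"],1),round(s["gripper_width"],3))
r.movel([*F,.047],.06);p("down")
r.close_gripper();p("closed");r.hold(.3);p("held")
P=r.sense()["position"]
r.movel([P[0],P[1],.075],.04);p("up1")
r.movel([P[0],P[1],.155],.1);r.hold(.2);p("up2")
a=vision.snapshot("side")["image"][110:260,170:320];b=vision.snapshot("top")["image"][150:270,170:320]
cv2.imwrite("pics/lift.png",cv2.resize(np.vstack([a,b])[...,::-1] if 0 else np.hstack([a,np.pad(b,((0,30),(0,0),(0,0)))])[...,::-1],None,fx=2.6,fy=2.6,interpolation=cv2.INTER_CUBIC))
E
```

```text
down 4.06 [0.5287 0.016  0.0467] [ 0.2 -0.2 -0.2] 0.999
closed 4.72 [0.5289 0.0159 0.0472] [-0.5 -0.5  3.1] 0.129
held 5.03 [0.5289 0.0159 0.0473] [-0.9 -0.9  4.1] 0.131
up1 5.88 [0.5287 0.0159 0.0749] [ 0.8  0.  -2.3] 0.13
up2 7.03 [0.5285 0.0159 0.1543] [-0.2  0.6 -3. ] 0.127
```

View pics/lift.png

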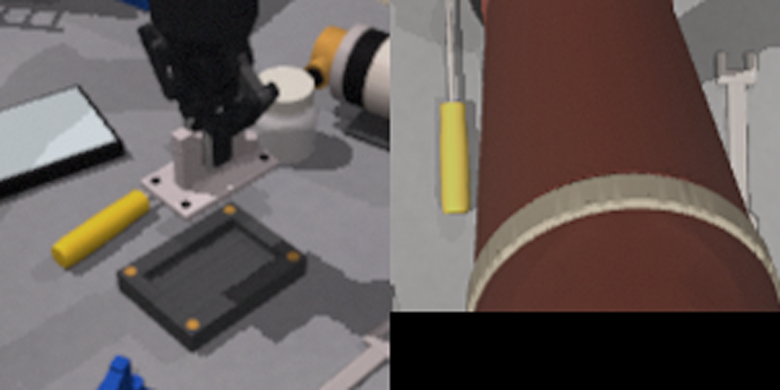

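The foot is out of the mould and hangs level in the jaws; its plate holes in the side crop are at (155,181), (185,203) and (263,157). The screwdriver and mould are undisturbed. I'll carry it to the mirror.

```bash
python3 - <<'E'
from h import *;from workcell import r,vision;import pickle
sg=int(open("sg").read())
def p(l): s=r.sense();print(l,round(s["t"],2),np.round(s["position"],4),np.round(s["force"],1),np.round(s["ft_torque"],2),round(s["gripper_width"],3),np.round(Ro.from_quat(s["tool_rot"]).as_matrix()[:,2],4))
P=r.sense()["position"]
r.movel([P[0],P[1],.185],.1)
r.movel([*M,.185],.1,quat(MY,sg));p("over")
r.movel([*M,.155],.06);r.hold(.5);p("there")
d={n:vision.snapshot(n) for n in("side","top")};pickle.dump(d,open("s2.pkl","wb"))
a=d["side"]["image"][95:205,110:250];b=d["top"]["image"][140:250,80:220]
cv2.imwrite("pics/end.png",cv2.resize(np.vstack([a,b])[...,::-1],None,fx=2.7,fy=2.7,interpolation=cv2.INTER_CUBIC))
cv2.imwrite("pics/endside.png",cv2.resize(a[...,::-1],None,fx=5.4,fy=5.4,interpolation=cv2.INTER_CUBIC))
E
```

```text
over 10.28 [0.5273 0.2709 0.185 ] [-0.3  0.6 -3.9] [-0.01 -0.02 -0.02] 0.131 [-0.e+00 -3.e-04 -1.e+00]
there 11.43 [0.5272 0.2714 0.1551] [ 0.4 -1.  -3. ] [-0.03  0.02 -0.01] 0.127 [ 1.e-04  1.e-04 -1.e+00]
```

View pics/endside.png

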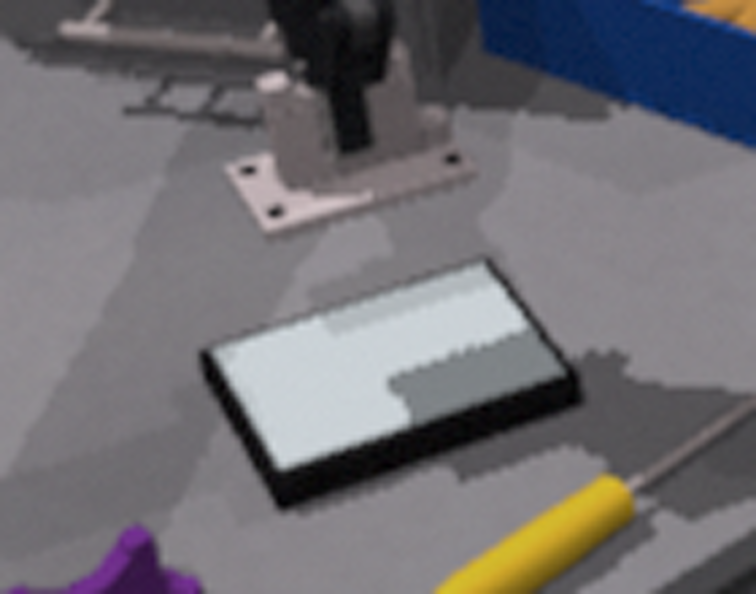

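The foot is held level over the mirror, boss end away from the robot. Its holes are at (248,171), (275,211) and (453,159) in the crop. I'll check the position with the same camera's mirror fit.

```bash
python3 - <<'E'
from h import *;import pickle
d=pickle.load(open("s2.pkl","rb"));s=d["side"]
U=[(110+a/5.4-.5,95+b/5.4-.5) for a,b in((248,171),(275,211),(453,159))]
for z in(.126,.128,.130):
    P=np.array([plane(s,u,z) for u in U]);v=P[2]-P[1]
    print(z,np.round(P[:,:2],4).tolist(),"centre",(P[0]+P[2])[:2]/2,"yaw",np.degrees(np.arctan2(v[1],v[0])),"L",np.linalg.norm(v),"W",np.linalg.norm(P[0]-P[1]))
E
```

```text
0.126 [[0.4935, 0.301], [0.4842, 0.2674], [0.5611, 0.2441]] centre [0.52727885 0.27255575] yaw -16.899045583190393 L 0.08032343135116854 W 0.034833954287882614
0.128 [[0.492, 0.2982], [0.4828, 0.2648], [0.5594, 0.2415]] centre [0.52570073 0.26986624] yaw -16.89904558319022 L 0.08002240402384402 W 0.03470340742275223
0.13 [[0.4906, 0.2954], [0.4814, 0.2621], [0.5577, 0.2389]] centre [0.52412262 0.26717673] yaw -16.899045583190357 L 0.07972137669651956 W 0.0345728605576215
```

```bash
python3 - <<'E'
from workcell import r,ticket
s=r.sense();print(s["t"],s["position"],abs(s["qvel"]).max(),s["force"],s["gripper_width"]);ticket.sign_off()
E
```

```text
11.5333 [0.5272072  0.2714191  0.15505788] 0.0015893617054524105 [-0.24799235 -0.2024167  -2.56881968] 0.12888639186743028
the job is handed in; nothing more can be done
```

I gripped the pump foot by its web, lifted it straight up out of the mould and carried it level to the mirror. I handed the job in at 11.5 s, still holding it there.

**Final checks:**
- **Position:** in the side view, the foot's centre is at (0.5257, 0.2699) and the mirror's at (0.5258, 0.2710), so they agree to about 1 mm.
- **Height:** the tool height puts the underside about 100 mm above the glass. This assumes the foot has not slipped in the jaws; its measured hole spacing (80.0 mm) fits that height.
- **Level and steady:** the tool points straight down to within 0.0002 rad, joint speeds are below 0.002 rad/s, and the jaws are steady on the web. The tool carries about 2.6 N.
- **Direction (slight disagreement):** the foot's holes gave a yaw of -16.9° against the mirror's -15.8°. The holes were picked by hand, so I put this down to pixel error of about 1° and did not correct it.
- **Not checked:** the top camera's view was blocked by the arm after the lift, so the final position rests on the side view alone. I did not re-measure the flange, wrench, bearing or jar afterwards. The arm's path stayed well clear of them, and no contact forces showed in the readings.

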